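Snap the missing foot cap onto a monitor stand's leg

TASK

The small monitor stand lies upside down on the desk and one of its four legs has lost its foot cap. Pick up the loose cap that matches the three caps on the other legs, set it open side down over the stud of the bare leg, press it on until it clicks, and keep pressing after the click: finish while still holding it pushed firmly down, the cap fully home on the leg. Leave everything else on the desk where it is.

Things in the scene. Friction and masses are not known exactly. Their poses are not given: they have to be found in the camera images.
- foot_cap_center (a point): matching loose foot cap: black plastic cup, 42 mm across, 28 mm tall, about 30 g, standing mouth down on the desk, closed flat top up. Site at its centre, 14 mm above the mouth; z up through the top. Bore 27 mm across at the lip (bottom 4 mm), 34 mm above it, 22 mm deep. Fits at any yaw. The two other loose caps (30 and 58 mm across) do not fit
- seat (a point): centre of the bare leg's flat shoulder, 78 mm above the desk, on the leg's axis; z up. The cap's mouth comes to rest here: fully home, the cap's centre is 14 mm and its top 28 mm above this point. From the shoulder a grey stud stands up: 24 mm across, 18 mm tall, the top 5 mm tapering to 16 mm across
- bare_leg: the bare leg, an upright fixed steel tube 36 mm across, origin at its foot on the board, 60 mm below its shoulder. Four sprung balls stick out of its stud (31 mm across them, centres 8 mm above the shoulder). A cap pushed down meets them with its mouth about 11 mm above the shoulder, resists with about 10 N, then clicks at 8 to 5 mm: the force drops and the balls draw it down till its mouth meets the shoulder
- stand: the upturned monitor stand, fixed: wooden board 190 mm (its x) by 280 mm (its y), 18 mm thick, flat on the desk, origin at the centre of its underside. Legs stand up at x +-65, y +-105 mm from its centre; three wear their caps (42 mm across, tops 106 mm above the desk), the bare one may be at any corner
- slim_cap: slim foot cap for another kind of leg: black plastic, 30 mm across, 36 mm tall; origin at the centre of its underside. Not part of the job
- wide_cap: wide, low foot cap for another kind of leg: black plastic, 58 mm across, 20 mm tall; origin at the centre of its underside. Not part of the job
- screwdriver: screwdriver lying on the desk near the stand; a bystander
- tape_roll: cardboard tape roll lying flat, 90 mm across, 24 mm tall; a bystander
- mug: white mug, 80 mm across, 90 mm tall; a bystander
- glue_jar: upright closed jar, 64 mm across, 95 mm tall; a bystander
- screw_tray: grey two-compartment tray, 90 x 130 mm, 25 mm tall; a bystander
There are look-alikes about, which are no part of the job. Leave any green or purple look-alike of the part that bears foot_cap_center alone.

How it is judged (in metres and radians):
On the way, in this order (a step that is already met when the one before it is completed fails the run):
1. the matching cap has been picked up, its centre more than 60 mm above the desk (height (world z) of foot_cap_center above 0.06 m and contact force between the fingers and foot_cap above 1 N), for 0.1 s.
2. the cap has clicked home on the bare leg's stud (z of foot_cap_center in the frame of seat between 0.0115 and 0.0165 m and horizontal distance between foot_cap_center and seat below 0.003 m and angle between foot_cap_center's own z axis and vertical below 0.1 rad), for 0.2 s.
At the end, for the whole second after the job is handed in: The matching cap is fully home on the bare leg: its centre 11.5 to 16.5 mm above the shoulder, within 3 mm of the leg's axis, tilted less than 0.1 rad; the fingers are still on it and press it against the leg with more than 4 N through the last second (all of step 2 and contact force between foot_cap and bare_leg above 4 N and contact force between the fingers and foot_cap above 4 N); the arm keeps its last pose, push and grip.
It fails at once if another loose thing on the desk is moved more than 30 mm (distance of any of slim_cap, wide_cap, screwdriver, tape_roll, mug, glue_jar, screw_tray from where it was at the start of the episode above 0.03 m).
It also fails if it takes over 53 s, if anything falls off the work surface, if the arm or the gripper's body presses on something with over 40 N, if the wrist force passes 120 N, or if a joint passes its speed limit or range.

ROBOT

A 6-joint arm with a two-finger parallel gripper is mounted at the origin on the work surface. World frame = base frame: x ahead of the robot, y to its left, z up, the work surface at z = 0. Lengths are in mm, angles in degrees, forces in N, time in s.
With the tool pointing down it reaches from about 300 to 875 mm from the base axis. Payload 4.2 kg.
Tool frame: the origin (TCP) lies on the mounting face of the last link; the fingertips stand 173 mm ahead of it and the grasp point (between the pads) lies 155 mm ahead of it; z points along the fingers, y is the line along which they close (so a half turn about z gives the same grasp; the last joint's range is limited). The gripper opens to 85 mm and grips with 20 to 120 N. Pads are 22 mm wide; open, the fingers measure 114 mm over their backs; the gripper's body (76 mm by 85 mm) begins 54 mm behind the grasp point. The pads swing forward as they close: fully open they stand 13 mm farther back than shut.
Start: joints at [-73.568, 18.312, 89.639, -0, 72.044, -1.146], TCP at [173.654, -548.149, 404.738] pointing down, gripper open.
Joint ranges: [-177.97, 177.97], [-48.28, 115.42], [12.27, 149.76], [-77.06, 257.06], [2.81, 150.46], [-146.56, 146.56]. Speed limits (degrees/s): [147.25, 147.25, 180, 180, 180, 180].

INTERFACE

Orientations are given as [roll, pitch, yaw] about the fixed x, y, z axes, in that order (R = Rz(yaw) Ry(pitch) Rx(roll)).
In Python, from cell import * gives the robot as it stands. The module is installed in compiled form; this text tells all that it offers.
- The arm moves only by the tool step_arm, never from a script. Its argument "plan" is a list of rows, each an object with "jaw": the closure in counts, from 0 (fully open) to 255 (shut); "linear": the shift along the tool's x, y, z in m, a list of three; "turn": the turn about the tool's z in degrees. A call has 1 to 5 rows; each row is the pose to reach, as a shift and turn from the pose commanded when the call began, along the tool's axes at that moment; what a row does not reach only later rows make up. A row lasts 1/12 s, in which the tool goes at most 41.7 mm and 7.16 degrees, less where a joint would pass 70% of its speed; a pose out of reach is approached as far as the arm can. A call with a gripper value outside its range is refused whole. The fingers move at their own pace and stop on an object; "force" is the grip in N (left out, the last holds). Time passes only in rows, so rows that repeat a pose let the fingers close. It gives the time, the measured TCP pose, the force, the opening and the grip force at its end, in the units of the state.
- read_state(): the state, without advancing time (a new reading comes with each control period).
- grab_frame(name): name is "scene" or "top"; returns (picture, depth): 480x640x3 uint8, red, green, blue; 480x640 float32, mm along the optical axis (not along the pixel's ray), 0 where there is no reading.
- get_calibration(name): a dict with "mtx" (3x3 intrinsics, pixels), "k1" (the pictures are not rectified: a ray, as slopes to the right and down, at radius r is drawn at 1 + k1 r^2 times it, then the intrinsics apply), "R" (3x3) and "t" (3): a world point X has camera coordinates R X + t. Camera axes: x right, y down, z forward; pixel columns grow to the right and rows downward; lengths in mm; the calibration is good to about 2 mm. A picture is of the moment at which its call begins. get_calibration takes no time and is no camera call.
- hand_in(): hands the job in; it is judged then, once.
The state is a dict: "clock": time; "joints": joint angles; "qd": joint speeds; "effort": joint torques, N m; "tool_pos": TCP position; "orientation": TCP orientation; "force": force on the tool from outside, world axes, zero at the start; "wrist_torque": the same for the moment, N m; "finger_gap": finger opening in mm; "gripper_force": force on a finger pad.
Only numpy, scipy, OpenCV 4.12 (cv2) and the standard library are available. Lean on these libraries where they do the work, as an engineer would, in place of code of your own. Each camera call takes 0.05 s, during which the arm holds its last target. There are 200 camera calls.

## Working session

There is one attempt and no reset: what is moved stays moved. The work goes in short steps, Python scripts to look and compute and a tool call to move; the robot and the scene stay as the last step left them, time stands still between calls to the robot, and variables do not carry over. Pictures are saved under pics/ and viewed, at most 10 in all, crops included, and the job is handed in when it is done.

Besides the shell and the picture viewer there is one more tool, called after "Emit:" as name(argument=value, ...), one argument or row to a line, values as JSON. step_arm: Moves the arm, as the interface text tells. Its arguments: {"type":"object","properties":{"plan":{"type":"array"},"force":{"type":"number"}},"required":["plan"]}

```bash
mkdir -p pics; cat > h.py <<'E'
from cell import *
import numpy as np, cv2
def grab(n):
    p,d=grab_frame(n); np.savez(f'pics/{n}.npz',p=p,d=d); return p,d
def pts(n,uv,depth=None,z=None):
    c=get_calibration(n); K=np.array(c['mtx']);R=np.array(c['R']);t=np.array(c['t']).ravel()
    uv=np.atleast_2d(np.float64(uv)).reshape(-1,1,2)
    s=cv2.undistortPoints(uv,K,np.array([c['k1'],0,0,0.]))[:,0]
    ray=np.c_[s,np.ones(len(s))]@R; o=-R.T@t
    if depth is not None: return o+ray*np.ravel(depth)[:,None]
    return o+ray*((z-o[2])/ray[:,2])[:,None]
E
python3 - <<'E'
from h import *
for n in('top','scene'):
    p,d=grab(n); cv2.imwrite(f'pics/{n}1.png',p[...,::-1]); c=get_calibration(n); print(n,c, (-np.array(c['R']).T@np.array(c['t']).ravel()))
print(read_state())
E
```

```text
top {'mtx': array([[452.12903828,   0.        , 318.07068797],
       [  0.        , 452.12903828, 240.43819104],
       [  0.        ,   0.        ,   1.        ]]), 'k1': -0.06052866912879676, 'R': array([[-0.04903946, -0.99878138,  0.00555747],
       [-0.97040008,  0.04632713, -0.23701791],
       [ 0.23647161, -0.0170162 , -0.97148938]]), 't': array([  19.46345449,  560.27692227, 1079.04533383])} [ 289.48365367   11.84496539 1180.96858519]
scene {'mtx': array([[451.65562085,   0.        , 314.67363174],
       [  0.        , 451.65562085, 236.85830924],
       [  0.        ,   0.        ,   1.        ]]), 'k1': -0.02413002629734715, 'R': array([[ 0.77391997,  0.63283172, -0.02391419],
       [ 0.3214142 , -0.42504926, -0.84618322],
       [-0.5456563 ,  0.64719173, -0.53235521]]), 't': array([-410.25384798,  -87.26287114, 1383.3610255 ])} [1100.39082361 -672.76918424  652.7881857 ]
{'clock': 0.1, 'joints': array([-7.35684984e+01,  1.83488125e+01,  8.96967689e+01, -5.01486125e-04,
        7.20436832e+01, -1.14753328e+00]), 'qd': array([-0.05552494, -0.14776611, -0.30051842,  0.12372167,  0.00354021,
        0.06939083]), 'effort': array([-1.89747857e-04, -4.16407478e+01, -2.34705126e+01, -1.02080622e-05,
        4.89194063e-03,  3.17840287e-07]), 'tool_pos': array([ 173.6095194 , -548.0287729 ,  403.97568882]), 'orientation': array([-1.79910744e+02, -1.31096911e-03,  1.75791888e+01]), 'force': array([ 0.54136409, -0.32613027, -0.52403441]), 'wrist_torque': array([-0.03131292, -0.01842553,  0.00441623]), 'gripper_force': 0.0, 'finger_gap': 85.44115432047221}
```

View pics/top1.png

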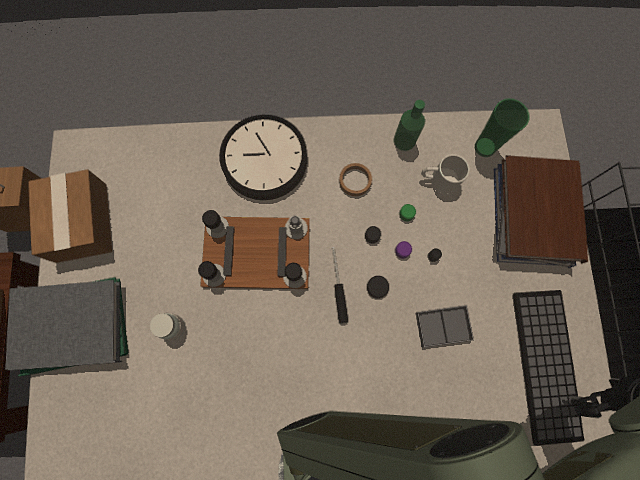

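View pics/scene1.png

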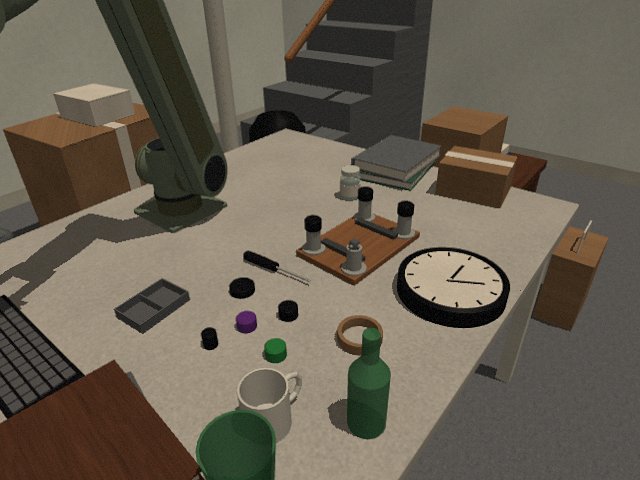

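The top view shows the matching cap at about (372,235), with the wide cap at (377,287), the slim cap at (435,255), and the purple and green decoys at (403,250) and (408,212). The bare leg is the stand's upper-right corner at (295,228). In the scene view the cap is at (288,311) and the stud at (354,250).

```bash
cat >> h.py <<'E'
def blob(n,img,uv,thr=45,r=16):
    u,v=uv; g=img[v-r:v+r+1,u-r:u+r+1].max(2); g=cv2.resize(g,None,fx=8,fy=8,interpolation=cv2.INTER_CUBIC)
    m=(g<thr).astype(np.uint8); k,l,s,c=cv2.connectedComponentsWithStats(m)
    i=min(range(1,k),key=lambda i:np.hypot(*(c[i]-8*r-4))-s[i,4]*.05) 
    x,y,w,h,a=s[i]; f=lambda q:(q+.5)/8-.5
    return np.array([u-r+f(x+(w-1)/2),v-r+f(y+(h-1)/2)]),np.array([w,h])/8,np.array([u-r+f(c[i][0]),v-r+f(c[i][1])])
E
python3 - <<'E'
from h import *
P={n:np.load(f'pics/{n}.npz')['p'] for n in('top','scene')}
D={n:np.load(f'pics/{n}.npz')['d'] for n in('top','scene')}
T=dict(cap=((372,235),(288,311),14),slim=((435,255),(209,338),18),wide=((377,287),(242,288),10),l1=((211,219),(404,213),92),l2=((207,270),(365,195),92),l3=((293,271),(313,223),92))
for k,(a,b,z) in T.items():
  for n,uv in(('top',a),('scene',b)):
    for thr in (35,45):
      c,wh,ce=blob(n,P[n],uv,thr); print(k,n,thr,c.round(1),wh,ce.round(1),pts(n,c,z=z).round(1)[0],pts(n,ce,z=z).round(1)[0][:2])
cr=lambda n,u,v,s:cv2.resize(P[n][v-s:v+s,u-s:u+s,::-1],(390,390),interpolation=cv2.INTER_NEAREST)
cv2.imwrite('pics/c1.png',np.hstack([cr('top',372,235,15),cr('top',297,228,15)]))
cv2.imwrite('pics/c2.png',np.hstack([cr('scene',288,311,20),cr('scene',354,255,20)]))
for n,uv in(('top',(372,233)),('scene',(288,308))): print(n,pts(n,uv,depth=D[n][uv[1],uv[0]]))
E
```

```text
cap top 35 [371.4 237.6] [13.25 10.  ] [369.9 239.3] [ 574.5 -150.9   14. ] [ 570.  -146.6]
cap top 45 [372.4 234.4] [15.5   16.875] [371.8 235.9] [ 583.1 -154.2   14. ] [ 579.1 -152.3]
cap scene 35 [287.8 310.8] [19.25  20.625] [287.7 310.8] [ 586.  -157.8   14. ] [ 585.9 -157.7]
cap scene 45 [287.7 310.7] [19.625 20.875] [287.7 310.8] [ 585.7 -157.6   14. ] [ 585.8 -157.7]
slim top 35 [434.6 254.8] [13.125 12.375] [433.6 255.2] [ 518.8 -314.    18. ] [ 517.9 -311.4]
slim top 45 [434.6 254.8] [13.375 12.75 ] [434. 255.] [ 519. -314.   18.] [ 518.3 -312.5]
slim scene 35 [209.2 338.5] [16.375 21.75 ] [209.2 338.5] [ 521.6 -316.2   18. ] [ 521.7 -316.2]
slim scene 45 [209.2 338.4] [16.625 22.   ] [209.2 338.5] [ 521.3 -316.    18. ] [ 521.6 -316.2]
wide top 35 [371.9 288.8] [10.375 17.375] [369.9 290.7] [ 438.3 -142.4   10. ] [ 433.7 -136.8]
wide top 45 [377.4 286.8] [21.625 22.125] [376.9 287.8] [ 442.8 -157.2   10. ] [ 440.4 -155.6]
wide scene 35 [241.6 287.8] [25.25  20.625] [241.6 287.8] [ 446.7 -161.1   10. ] [ 446.6 -161. ]
wide scene 45 [241.6 287.8] [25.5  20.75] [241.6 287.8] 
[... 496 characters left out ...]
2] [20.    18.875] [207.7 270.3] [492.6 265.4  92. ] [492.4 266.1]
l2 scene 35 [364.8 193.9] [15.125 14.625] [365. 194.] [495.6 262.2  92. ] [496.3 262.1]
l2 scene 45 [364.7 194. ] [15.375 15.   ] [365.  194.1] [495.5 261.7  92. ] [496.4 261.8]
l3 top 35 [292.9 275.5] [16.75  9.75] [293.4 277. ] [469.7  58.3  92. ] [465.9  57.1]
l3 top 45 [292.8 271.6] [17.125 18.25 ] [293.1 273.2] [479.3  58.1  92. ] [475.4  57.5]
l3 scene 35 [312.6 223.6] [16.125 16.625] [312.7 223.6] [482.8  53.2  92. ] [483.1  53.3]
l3 scene 45 [312.6 223.5] [16.375 17.   ] [312.7 223.6] [482.6  53.4  92. ] [483.2  53.1]
top [[ 583.06215353 -151.27738546   29.82162429]]
scene [[ 591.26049416 -161.69513868   27.29409317]]
```

View pics/c1.png

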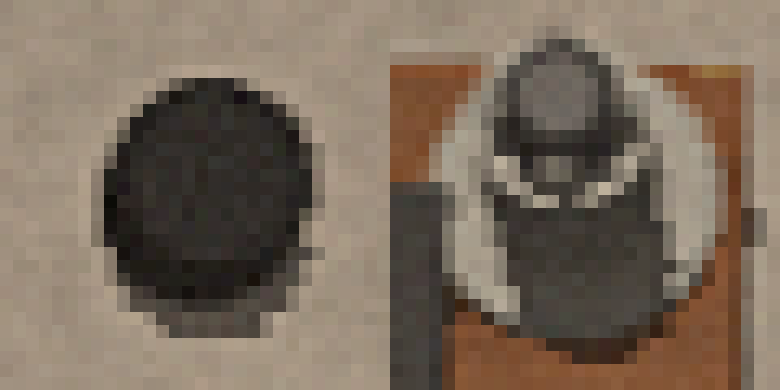

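View pics/c2.png

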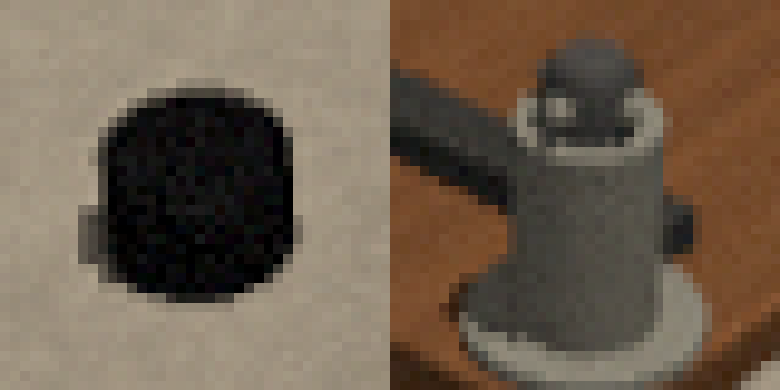

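The crops show the cap spanning columns 365–381 and rows 226–243 in top, centre about (372.5,234.2), with its shadow below. The grey stud's top disc is at about top (294.6,219.3), with the sprung balls below it. The two views agree to within about 4 mm:

| Point | x (mm) | y (mm) |
|---|---|---|
| Cap | about 585 | about -156 |
| Bare leg (fourth corner) | about 611 | about 47.5 |

The leg spacings come out at 130 and 208 mm, which fits the stand.

Emit:
step_arm(
  plan=[
    {"jaw":0,"linear":[0.034,-0.0167,0],"turn":-7},
    {"jaw":0,"linear":[0.068,-0.0334,0],"turn":-14},
    {"jaw":0,"linear":[0.102,-0.05,0],"turn":-21},
    {"jaw":0,"linear":[0.136,-0.0667,0],"turn":-28},
    {"jaw":0,"linear":[0.17,-0.0835,0],"turn":-35},
  ],
  force=60,
)

```text
clock: 0.52
tool_pos: [311.3, -415.8, 404.4]
orientation: [-180.0, -0.0, 52.9]
force: [0.5, -0.2, 0.2]
finger_gap: 85.7
gripper_force: 0.0
```

Emit:
step_arm(
  plan=[
    {"jaw":0,"linear":[0.037,0.006,0.01],"turn":-7},
    {"jaw":0,"linear":[0.074,0.012,0.02],"turn":-14},
    {"jaw":0,"linear":[0.111,0.018,0.03],"turn":-21},
    {"jaw":0,"linear":[0.148,0.024,0.04],"turn":-28},
    {"jaw":0,"linear":[0.186,0.03,0.05],"turn":-35},
  ],
)

```text
clock: 0.93
tool_pos: [448.2, -286.2, 354.0]
orientation: [-180.0, -0.0, 87.9]
force: [1.1, -0.8, -0.3]
finger_gap: 85.7
gripper_force: 0.0
```

Emit:
step_arm(
  plan=[
    {"jaw":0,"linear":[0.027,0.026,0.01],"turn":-2.4},
    {"jaw":0,"linear":[0.054,0.052,0.02],"turn":-2.4},
    {"jaw":0,"linear":[0.081,0.078,0.03],"turn":-2.4},
    {"jaw":0,"linear":[0.11,0.105,0.04],"turn":-2.4},
    {"jaw":0,"linear":[0.136,0.131,0.05],"turn":-2.4},
  ],
)

```text
clock: 1.35
tool_pos: [585.0, -155.5, 303.8]
orientation: [-180.0, -0.0, 90.0]
force: [0.1, -0.5, 0.0]
finger_gap: 85.7
gripper_force: 0.0
```

Emit:
step_arm(
  plan=[
    {"jaw":0,"linear":[0,0,0],"turn":0},
  ],
)

```text
clock: 1.43
tool_pos: [587.3, -153.1, 302.0]
orientation: [-180.0, -0.2, 90.3]
force: [-0.3, 0.2, -0.2]
finger_gap: 85.4
gripper_force: 0.0
```

Emit:
step_arm(
  plan=[
    {"jaw":0,"linear":[0,0,0.02],"turn":0},
    {"jaw":0,"linear":[0,0,0.04],"turn":0},
    {"jaw":0,"linear":[0,0,0.06],"turn":0},
    {"jaw":0,"linear":[0,0,0.08],"turn":0},
    {"jaw":0,"linear":[0,0,0.08],"turn":0},
  ],
)

```text
clock: 1.85
tool_pos: [582.2, -157.2, 220.6]
orientation: [-179.5, -0.1, 90.0]
force: [-0.9, -0.2, -0.5]
finger_gap: 85.3
gripper_force: 0.0
```

```bash
python3 - <<'E'
from h import *
P={}
for n in('top','scene'): P[n]=grab(n)[0]
s=read_state(); print(s['tool_pos'],s['orientation'],s['joints'])
cr=lambda n,u,v,s:cv2.resize(P[n][v-s:v+s,u-s:u+s,::-1],(390,390),interpolation=cv2.INTER_NEAREST)
cv2.imwrite('pics/d1.png',np.hstack([cr('top',372,225,40),cr('scene',288,300,40)]))
E
```

```text
[ 583.71305117 -157.61131702  224.32391166] [-1.79900185e+02 -1.90595857e-02  8.99672809e+01] [-1.61979546e+01  3.01536028e+01  9.89923779e+01 -1.22106611e-02
  5.09551953e+01 -1.61575518e+01]
```

View pics/d1.png

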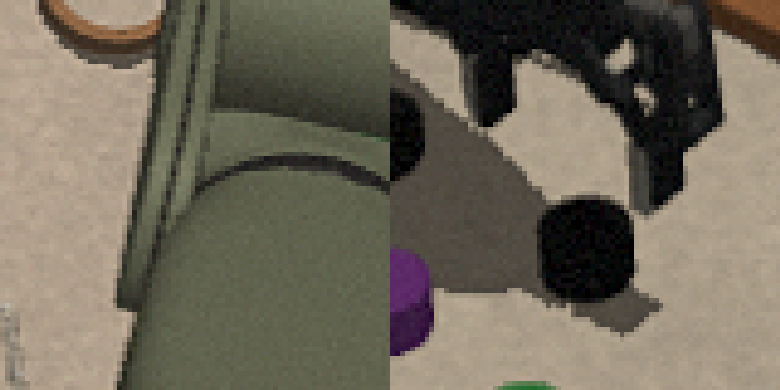

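The scene crop shows the fingers on either side of the cap, which is at scene (288,311). The arm blocks the top view here. I'll go down and grip.

Emit:
step_arm(
  plan=[
    {"jaw":0,"linear":[0,0,0.015],"turn":0},
    {"jaw":0,"linear":[0,0,0.03],"turn":0},
    {"jaw":0,"linear":[0,0,0.045],"turn":0},
    {"jaw":0,"linear":[0,0,0.049],"turn":0},
    {"jaw":40,"linear":[0,0,0.049],"turn":0},
  ],
)

```text
clock: 2.37
tool_pos: [584.0, -157.6, 176.0]
orientation: [-180.0, 0.0, 90.0]
force: [0.1, 0.6, -0.1]
finger_gap: 75.3
gripper_force: 0.0
```

```bash
python3 - <<'E'
from h import *
s=read_state(); print(s['tool_pos'],s['force'],s['finger_gap'])
p,d=grab('scene'); cv2.imwrite('pics/d2.png',cv2.resize(p[260:350,240:340,::-1],(600,540),interpolation=cv2.INTER_NEAREST))
E
```

```text
[ 584.00560965 -157.5662315   175.98970081] [ 0.13323205  0.62819332 -0.08472328] 75.29431215850302
```

View pics/d2.png

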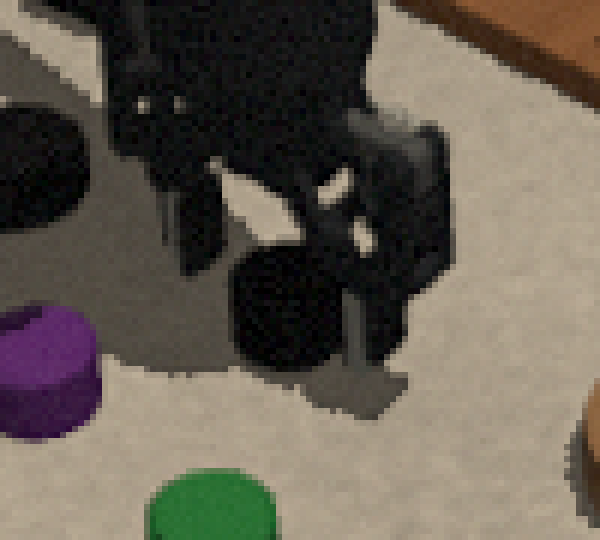

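The scene crop shows the cap between the fingers, with finger tips at about scene (273,305) and (300,320) and the cap at (288,311). Closing now.

Emit:
step_arm(
  plan=[
    {"jaw":90,"linear":[0,0,0],"turn":0},
    {"jaw":140,"linear":[0,0,0],"turn":0},
    {"jaw":255,"linear":[0,0,0],"turn":0},
    {"jaw":255,"linear":[0,0,0],"turn":0},
    {"jaw":255,"linear":[0,0,0],"turn":0},
  ],
  force=80,
)

```text
clock: 2.83
tool_pos: [584.5, -157.5, 177.5]
orientation: [179.8, 0.1, 90.0]
force: [-0.2, 0.8, 6.1]
finger_gap: 39.6
gripper_force: 80.5
```

Emit:
step_arm(
  plan=[
    {"jaw":255,"linear":[0,0,0],"turn":0},
  ],
)

```text
clock: 2.92
tool_pos: [584.5, -157.6, 177.5]
orientation: [179.8, 0.1, 90.0]
force: [-0.6, -0.1, 5.9]
finger_gap: 40.0
gripper_force: 80.5
```

Emit:
step_arm(
  plan=[
    {"jaw":255,"linear":[0,0,-0.015],"turn":0},
    {"jaw":255,"linear":[0,0,-0.045],"turn":0},
    {"jaw":255,"linear":[0,0,-0.075],"turn":0},
    {"jaw":255,"linear":[0,0,-0.11],"turn":0},
    {"jaw":255,"linear":[0,0,-0.13],"turn":0},
  ],
)

```text
clock: 3.33
tool_pos: [584.5, -157.5, 310.1]
orientation: [179.7, 0.1, 90.0]
force: [0.2, -0.5, 0.3]
finger_gap: 40.1
gripper_force: 80.6
```

Emit:
step_arm(
  plan=[
    {"jaw":255,"linear":[0.02,0,0],"turn":0},
    {"jaw":255,"linear":[0.04,0,0],"turn":0},
    {"jaw":255,"linear":[0.06,0,0],"turn":0},
    {"jaw":255,"linear":[0.06,0,0],"turn":0},
    {"jaw":255,"linear":[0.06,0,0],"turn":0},
  ],
)

```text
clock: 3.75
tool_pos: [583.9, -96.7, 306.3]
orientation: [180.0, 0.0, 90.1]
force: [0.6, -0.3, 0.1]
finger_gap: 40.4
gripper_force: 80.6
```

```bash
python3 - <<'E'
from h import *
for i in range(2):
  s=read_state(); print(s['tool_pos'],s['orientation'],s['force'],s['finger_gap']); p,d=grab('scene')
cv2.imwrite('pics/d3.png',cv2.resize(p[140:300,240:440,::-1],(800,640),interpolation=cv2.INTER_NEAREST)[:600])
E
```

```text
[583.92323003 -96.6777229  306.26886357] [1.79957946e+02 3.28616916e-02 9.00833146e+01] [ 0.6431186  -0.33758903  0.13079499] 40.37697793202022
[583.99540038 -97.32389859 306.13374215] [1.79960143e+02 4.13108776e-02 9.00310330e+01] [ 0.59934098 -0.63884157 -0.75276649] 40.07344212928069
```

View pics/d3.png

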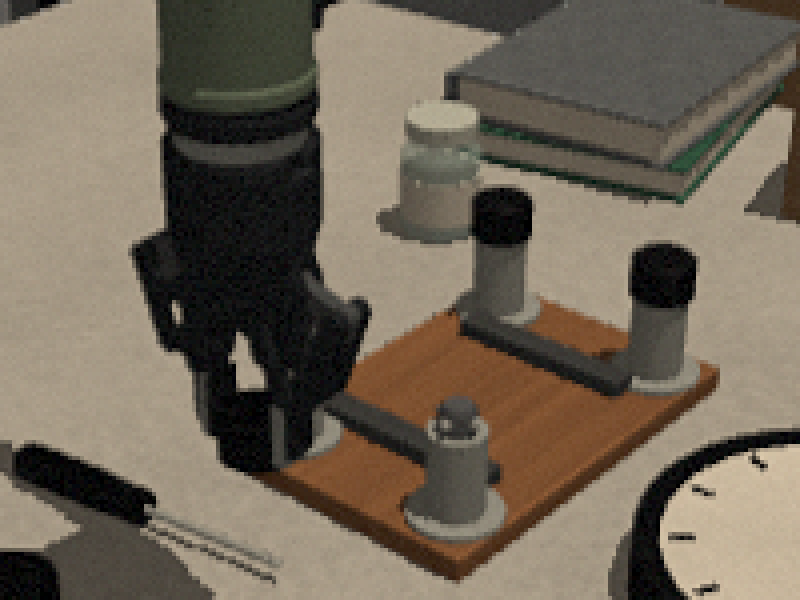

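The crop shows the cap held upright between the pads, its left edge at about scene x=295 and bottom at y=257. The stud is at scene (354.5,245). Next I'll carry the cap over the stud, keeping the mouth clear of its top.

Emit:
step_arm(
  plan=[
    {"jaw":255,"linear":[0.03,0.005,0],"turn":0},
    {"jaw":255,"linear":[0.06,0.011,0],"turn":0},
    {"jaw":255,"linear":[0.09,0.017,0],"turn":0},
    {"jaw":255,"linear":[0.12,0.022,0],"turn":0},
    {"jaw":255,"linear":[0.1434,0.0266,0],"turn":0},
  ],
)

```text
clock: 4.27
tool_pos: [611.1, 46.9, 305.7]
orientation: [180.0, -0.0, 89.9]
force: [0.4, 0.2, -0.4]
finger_gap: 40.2
gripper_force: 80.6
```

Emit:
step_arm(
  plan=[
    {"jaw":255,"linear":[0,0,0.01],"turn":0},
    {"jaw":255,"linear":[0,0,0.02],"turn":0},
    {"jaw":255,"linear":[0,0,0.02],"turn":0},
    {"jaw":255,"linear":[0,0,0.02],"turn":0},
  ],
)

```text
clock: 4.6
tool_pos: [610.3, 44.6, 284.5]
orientation: [-179.8, 0.0, 89.9]
force: [-0.2, 1.1, -0.1]
finger_gap: 40.2
gripper_force: 80.6
```

```bash
python3 - <<'E'
from h import *
P={}
for n in('scene','top'):
  s=read_state(); print(s['tool_pos'],s['orientation'],s['force'],s['finger_gap']); P[n]=grab(n)[0]
cr=lambda n,u,v,s:cv2.resize(P[n][v-s:v+s,u-s:u+s,::-1],(400,400),interpolation=cv2.INTER_NEAREST)
cv2.imwrite('pics/d4.png',np.hstack([cr('scene',354,240,25),cr('top',295,225,40)]))
# project predicted points in scene
def proj(n,X):
    c=get_calibration(n); import cv2
    return cv2.projectPoints(np.float64(X).reshape(-1,1,3),cv2.Rodrigues(np.array(c['R']))[0],np.array(c['t']).ravel(),np.array(c['mtx']),np.array([c['k1'],0,0,0.]))[0][:,0]
print(proj('scene',[[612.7,45,96],[612.7,45,78]]),proj('top',[[608.9,50.3,96],[608.9,50.3,78]]))
print(pts('top',(294.6,219.3),z=96))
E
```

```text
[610.29370946  44.58835045 284.49216904] [-1.79839713e+02  3.84234755e-02  8.98910868e+01] [-0.21223212  1.10846458 -0.13231564] 40.23487779478504
[610.54689347  44.58920201 285.18465544] [-1.79930604e+02  2.78347330e-02  8.98784572e+01] [ 0.44069083  0.30954336 -0.2128349 ] 40.150914886192936
[[354.29216278 240.95028206]
 [354.11306184 247.5472755 ]] [[294.00705455 220.00949841]
 [294.3340169  222.00270014]]
[[610.67377774  48.75334656  96.        ]]
```

View pics/d4.png

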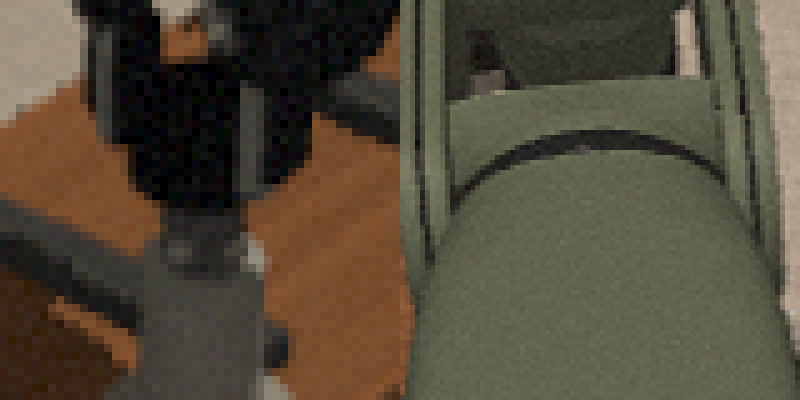

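In the scene crop the stud is centred at crop x=204 and the cap at about x=201, roughly 1 mm apart, with the mouth just above the stud top. I'll lower it slowly and watch the force.

Emit:
step_arm(
  plan=[
    {"jaw":255,"linear":[0,0,0.005],"turn":0},
    {"jaw":255,"linear":[0,0,0.01],"turn":0},
    {"jaw":255,"linear":[0,0,0.013],"turn":0},
    {"jaw":255,"linear":[0,0,0.016],"turn":0},
    {"jaw":255,"linear":[0,0,0.016],"turn":0},
  ],
  force=100,
)

```text
clock: 5.12
tool_pos: [610.4, 45.9, 268.8]
orientation: [-179.9, 0.0, 90.0]
force: [-0.5, -0.1, 0.5]
finger_gap: 39.8
gripper_force: 101.1
```

Emit:
step_arm(
  plan=[
    {"jaw":255,"linear":[0,0,0.002],"turn":0},
    {"jaw":255,"linear":[0,0,0.004],"turn":0},
    {"jaw":255,"linear":[0,0,0.004],"turn":0},
  ],
)

```text
clock: 5.37
tool_pos: [610.7, 46.0, 266.1]
orientation: [180.0, 0.0, 90.0]
force: [-1.6, -0.2, 1.5]
finger_gap: 39.5
gripper_force: 101.9
```

Emit:
step_arm(
  plan=[
    {"jaw":255,"linear":[0,0,0.001],"turn":0},
    {"jaw":255,"linear":[0,0,0.002],"turn":0},
    {"jaw":255,"linear":[0,0,0.003],"turn":0},
    {"jaw":255,"linear":[0,0,0.003],"turn":0},
  ],
)

```text
clock: 5.7
tool_pos: [610.9, 46.0, 265.3]
orientation: [179.8, 0.0, 90.0]
force: [-2.7, -1.3, 11.9]
finger_gap: 39.7
gripper_force: 103.0
```

Emit:
step_arm(
  plan=[
    {"jaw":255,"linear":[0,-0.0005,0.001],"turn":0},
    {"jaw":255,"linear":[0,-0.0005,0.002],"turn":0},
    {"jaw":255,"linear":[0,-0.0005,0.003],"turn":0},
    {"jaw":255,"linear":[0,-0.0005,0.003],"turn":0},
  ],
)

```text
clock: 6.03
tool_pos: [610.4, 46.0, 261.5]
orientation: [179.8, 0.0, 90.0]
force: [0.1, -0.4, 5.6]
finger_gap: 39.3
gripper_force: 102.0
```

Emit:
step_arm(
  plan=[
    {"jaw":255,"linear":[0,0,0.001],"turn":0},
    {"jaw":255,"linear":[0,0,0.002],"turn":0},
    {"jaw":255,"linear":[0,0,0.003],"turn":0},
    {"jaw":255,"linear":[0,0,0.004],"turn":0},
    {"jaw":255,"linear":[0,0,0.004],"turn":0},
  ],
)

```text
clock: 6.45
tool_pos: [610.1, 46.0, 255.7]
orientation: [-180.0, 0.0, 90.0]
force: [-1.0, 0.4, 3.1]
finger_gap: 39.6
gripper_force: 102.1
```

Emit:
step_arm(
  plan=[
    {"jaw":255,"linear":[0,0,0.001],"turn":0},
    {"jaw":255,"linear":[0,0,0.002],"turn":0},
    {"jaw":255,"linear":[0,0,0.003],"turn":0},
    {"jaw":255,"linear":[0,0,0.004],"turn":0},
    {"jaw":255,"linear":[0,0,0.004],"turn":0},
  ],
)

```text
clock: 6.87
tool_pos: [609.8, 46.0, 255.5]
orientation: [179.9, -0.0, 90.0]
force: [-8.1, -0.8, 23.5]
finger_gap: 39.5
gripper_force: 104.5
```

Emit:
step_arm(
  plan=[
    {"jaw":255,"linear":[0,-0.0005,0],"turn":0},
    {"jaw":255,"linear":[0,-0.0005,0],"turn":0},
    {"jaw":255,"linear":[0,-0.0005,0],"turn":0},
    {"jaw":255,"linear":[0,-0.0005,0],"turn":0},
    {"jaw":255,"linear":[0,-0.0005,0],"turn":0},
  ],
)

```text
clock: 7.28
tool_pos: [609.6, 46.0, 255.5]
orientation: [179.9, -0.0, 90.0]
force: [-6.9, -0.5, 21.7]
finger_gap: 39.7
gripper_force: 104.2
```

```bash
python3 - <<'E'
from h import *
for i in range(5):
  P=grab('scene')[0]
  s=read_state(); print(s['tool_pos'].round(2),s['force'].round(1),s['finger_gap'],s['gripper_force'])
cv2.imwrite('pics/d5.png',cv2.resize(P[190:290,300:420,::-1],(720,600),interpolation=cv2.INTER_NEAREST))
E
```

```text
[609.61  46.04 255.5 ] [-6.6 -0.8 22. ] 39.49059362354873 104.21478163450956
[609.6   46.05 255.52] [-7.6 -0.6 21.4] 39.353875883279976 104.21502359211445
[609.62  46.01 255.51] [-6.5  0.5 21.1] 39.6606630435857 104.21476900577545
[609.63  46.04 255.53] [-6.5 -0.6 22.1] 39.798484956939085 104.21524487435818
[609.62  46.03 255.51] [-6.9 -1.3 21.4] 39.52536475048212 104.2147259786725
```

View pics/d5.png

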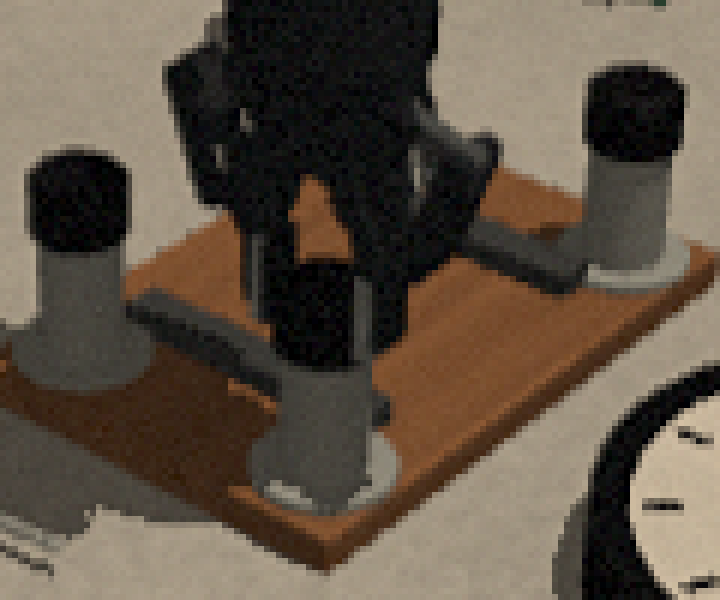

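The crop shows the cap seated squarely on the tube: its lip meets the shoulder at about crop (320,370), and it sits at the same height as the other caps. The downward push is steady at 22 N, so I'm handing it in.

```bash
python3 -c "
from cell import *
print(hand_in())"
```

```text
the job is handed in; nothing more can be done
None
```

The matching cap is clicked fully home on the bare leg, and I handed the job in with the gripper still pressing it down at about 22 N; the hand-in returned no verdict.

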